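# Make up two bicycle repair kits

### The job

Make up the two bicycle repair kits from the stock on the shelf: the all-grey tire lever, the rasp and the green patch tin go in the orange tray, and the yellow-ended tire lever and the boxed spare tube go in the blue tray. Lay each thing flat and squarely on its own matching cream outline in its tray (long things may lie either way round), and let go of it. Leave the white tin, the foot pump and the cup of valve caps where they are.

Things in the scene. Friction and masses are not known exactly. Their poses are not given: they have to be found in the camera images.
- tray_orange: Orange kit tray, fixed, 180 (x) by 232 (y) mm, floor top 3 mm above the shelf, rim 4 mm thick and 8 mm high. Origin: centre of the underside, at shelf height. Cream outlines painted on the floor, long ones running along the tray's x, all centred at tray x = 0: lever (126 by 24 mm) at y = -68 mm, rasp (146 by 30 mm) at y = 0, round tin (56 mm across) at y = +66 mm.
- tray_blue: Blue kit tray, same size and frame as the orange one (180 by 232 mm, floor 3 mm, rim 8 mm). Origin: centre of the underside. Cream outlines, long ones along the tray's x, centred at tray x = 0: lever (126 by 24 mm) at y = -52 mm, tube box (86 by 54 mm, length along x) at y = +42 mm.
- lever_grey_c (a point): Tire lever, grey all over, 120 (x, length) by 18 (y) by 14 mm high, about 40 g; loose, lying flat on the shelf in the stock row between robot and trays at the start, its length within 0.5 rad of straight away from the robot. Point: its centre, 7 mm above its underside.
- lever_yellow_c (a point): Tire lever, grey with one yellow end (at -x), otherwise as the other: 120 (x, length) by 18 (y) by 14 mm high, about 40 g; loose, lying flat on the shelf in the stock row between robot and trays at the start, its length within 0.5 rad of straight away from the robot. Point: its centre, 7 mm above its underside.
- rasp_c (a point): Steel rasp with a short pale wooden handle (at -x), 140 (x, length) by 24 (y) by 14 mm high, about 120 g; loose, lying flat on the shelf in the stock row between robot and trays at the start, its length within 0.5 rad of straight away from the robot. Point: its centre, 7 mm above its underside.
- tin_green_c (a point): Green round patch tin, 50 mm across, 22 mm high, about 50 g, loose, standing flat in the stock row. Point: its centre, 11 mm above its underside, z up.
- tube_box_c (a point): Cardboard box holding a spare tube, brown with a red band, 80 (x, length) by 48 (y) by 34 mm high, about 130 g; loose, lying flat on the shelf in the stock row between robot and trays at the start, its length within 0.5 rad of straight away from the robot. Point: its centre, 17 mm above its underside.
- tin_white_c (a point): White round tin, 50 mm across, 22 mm high, in the stock row; not wanted, to be left where it is. Point: its centre, 11 mm up.
- foot_pump_c (a point): Chrome foot pump, about 240 (x) by 90 (y) by 98 mm high, 0.95 kg, at one side; to be left where it is. Point: its centre, 49 mm up.
- cap_cup_c (a point): White ceramic cup of silver valve caps, 72 mm across, 55 mm high, at one side; to be left where it is. Point: its centre, 27 mm up.
Not all that is in view belongs to the job. What is shaped like the part that bears lever_yellow_c but pink or purple is not meant.

How it is judged (in metres and radians):
At the end, for the whole second after the job is handed in: Grey lever, rasp and green tin in the orange tray, yellow-ended lever and tube box in the blue; each flat on the tray floor, centre within 12 mm (per tray axis) of its outline's centre, long things within 0.2 rad of its direction either way round, released and at rest (x of lever_grey_c in the frame of tray_orange between -0.012 and 0.012 m and y of lever_grey_c in the frame of tray_orange between -0.08 and -0.056 m and z of each of lever_grey_c, rasp_c in the frame of tray_orange below 0.014 m and angle between each of lever_grey_c, rasp_c, tin_green_c, lever_yellow_c, tube_box_c's own z axis and vertical below 0.12 rad and linear speed of each of lever_grey, rasp, tin_green, lever_yellow, tube_box below 0.02 m/s and angle between the x axis of each of lever_grey_c, rasp_c and the x axis of tray_orange, either way round below 0.2 rad and x of rasp_c in the frame of tray_orange between -0.012 and 0.012 m and y of rasp_c in the frame of tray_orange between -0.012 and 0.012 m and x of tin_green_c in the frame of tray_orange between -0.012 and 0.012 m and y of tin_green_c in the frame of tray_orange between 0.054 and 0.078 m and z of tin_green_c in the frame of tray_orange below 0.018 m and x of lever_yellow_c in the frame of tray_blue between -0.012 and 0.012 m and y of lever_yellow_c in the frame of tray_blue between -0.064 and -0.04 m and z of lever_yellow_c in the frame of tray_blue below 0.014 m and angle between the x axis of each of lever_yellow_c, tube_box_c and the x axis of tray_blue, either way round below 0.2 rad and x of tube_box_c in the frame of tray_blue between -0.012 and 0.012 m and y of tube_box_c in the frame of tray_blue between 0.03 and 0.054 m and z of tube_box_c in the frame of tray_blue below 0.024 m); the robot touches nothing.
It fails at once if the white tin is shifted by more than 20 mm (distance of tin_white_c from where it was at the start of the episode above 0.02 m).
It fails at once if the foot pump is shifted by more than 20 mm (distance of foot_pump_c from where it was at the start of the episode above 0.02 m).
It fails at once if the cup of valve caps is shifted by more than 20 mm (distance of cap_cup_c from where it was at the start of the episode above 0.02 m).
It also fails if it takes over 128 s, if anything falls off the work surface, if the arm or the gripper's body presses on something with over 40 N, if the wrist force passes 120 N, or if a joint passes its speed limit or range.

### The arm

A 6-joint arm with a two-finger parallel gripper is mounted at the origin on the work surface. World frame = base frame: x ahead of the robot, y to its left, z up, the work surface at z = 0. Lengths are in mm, angles in rad, forces in N, time in s.
With the tool pointing down it reaches from about 375 to 900 mm from the base axis. Payload 3.1 kg.
Tool frame: the origin (TCP) lies midway between the tips of the shut fingers; the grasp point (between the pads) lies 19 mm behind it; z points along the fingers, y is the line along which they close (so a half turn about z gives the same grasp; the last joint's range is limited). The gripper opens to 85 mm and grips with 20 to 120 N. Pads are 22 mm wide; open, the fingers measure 114 mm over their backs; the gripper's body (76 mm by 85 mm) begins 54 mm behind the grasp point. The pads swing forward as they close: fully open they stand 13 mm farther back than shut.
Start: joints at [1.04, 0.527, 1.433, -0, 1.181, -0.178], TCP at [215.913, 586.497, 231.31] pointing down, gripper open.
Joint ranges: [-3.08, 3.08], [-0.75, 2.2], [0.22, 2.44], [-1.43, 4.57], [0, 2.65], [-2.85, 2.85]. Speed limits (rad/s): [2.79, 2.79, 3.14, 3.14, 3.14, 3.14].

### API

Orientations are given as a 3x3 rotation matrix whose columns are the frame's x, y, z axes.
In Python, from cell import * gives the robot as it stands. Calls block until the motion is done:
- move_pose(position, orientation): joint-space move of the TCP to a pose.
- movel(position, v=150, rot=None): straight line of the TCP; rot=None keeps the orientation; v is the mean speed in mm/s.
- move_j(angles): joint-space move.
- grip(opening, grip_force=None): finger opening in mm; grip_force is the grip in N (None keeps the last); returns when the fingers have stopped.
- pause(seconds).
- inverse_kinematics(position, orientation): joint angles nearest the present ones, or None.
- get_state(): the state.
- camera(name): name is "side" or "top" or "wrist"; returns a dict with "pixels" (400x640x3 uint8, red, green, blue), "fx", "fy", "cx", "cy" (pixels), "rvec" (rotation vector, rad) and "tvec" (3), from world to camera coordinates, as OpenCV has them; the wrist camera has in their place "T_tool_cam" (4x4, takes a point from camera to tool coordinates, whose origin is the TCP and whose axes are the flange's). Camera axes: x right, y down, z forward; pixel columns grow to the right and rows downward; lengths in mm; the calibration is good to about 2 mm. The wrist camera is an equidistant fisheye: a pixel r from the principal point sees the ray r / f radians off the axis. A picture is of the moment at which its call begins: read the wrist's pose just before it. There is no depth.
A pose or a line that the arm cannot do raises PlanningError and nothing moves.
- sign_off(): hands the job in; it is judged then, once.
Trained networks look in a picture, given as the dict that the camera call returned (one of the last four; its "shot" number tells which), for a name from the list of things; names that differ only in an ending like _2 or _b are one class to them, and where a whole thing is asked for, a point or a joint stands for the part that bears it (a point fixed in the world has none). Each returns a list of dicts, best first, with "conf" (0 to 1); they miss things now and then, are a little off and sometimes report something else, mostly with a low value. They report only what shows in the picture. A call takes as long as a camera call. They do not tell look-alikes from the thing itself.
- look_for(picture, query): "xyz" ([x, y, z] in mm, in world coordinates, good to about 4 mm: the middle of the surface that is visible of it).
- landmark_of(picture, query): "xyz" ([x, y, z] in mm, in world coordinates, good to about 4 mm: a listed point, or the origin of a listed thing).
The state is a dict: "time": time; "joints": joint angles; "joint_vel": joint speeds; "effort": joint torques, N m; "position": TCP position; "tcp_rot": TCP orientation; "wrist_force": force on the tool from outside, world axes, zero at the start; "ft_torque": the same for the moment, N m; "grip_width": finger opening in mm; "gripper_force": force on a finger pad.
Only numpy, scipy, OpenCV 4.12 (cv2) and the standard library are available. Lean on these libraries where they do the work, as an engineer would, in place of code of your own. Each camera call takes 0.05 s, during which the arm holds its last target. There are 200 camera calls.

## Working session

There is one attempt and no reset: what is moved stays moved. The work goes in short steps, each a Python script; the robot and the scene stay as the last script left them, time stands still between calls to the robot, and variables do not carry over. Pictures are saved under pics/ and viewed, at most 14 in all, crops included, and the job is handed in when it is done.

```bash
mkdir -p pics; ls
python3 - <<'E'
from cell import *
import cv2
for n in ("top","side"):
    p=camera(n); cv2.imwrite(f"pics/{n}0.png",p["pixels"][:,:,::-1])
    print(n,p["fx"],p["cx"],p["cy"],p["rvec"],p["tvec"])
    for q in "tray_orange tray_blue lever_grey_c lever_yellow_c rasp_c tin_green_c tube_box_c tin_white_c foot_pump_c cap_cup_c".split():
        print(q,[([round(float(v)) for v in d["xyz"]],round(d["conf"],2)) for d in landmark_of(p,q)])
print(get_state()["time"])
E
```

```text
pics
top 372.5810060302555 323.65252972195714 198.14184634679867 [ 2.19758707 -2.20929073  0.08401726] [  56.27051069  421.98315765 1151.49430548]
tray_orange [([394, -190, 9], 0.49)]
tray_blue [([653, -167, 1], 0.95)]
lever_grey_c [([362, 311, 9], 0.73), ([432, 68, 7], 0.55)]
lever_yellow_c [([205, 350, 8], 0.8), ([348, 616, 4], 0.79), ([362, 310, 7], 0.75), ([391, 182, 19], 0.69), ([335, 458, 4], 0.63), ([648, 440, 8], 0.47)]
rasp_c [([378, -292, 9], 0.75)]
tin_green_c [([426, -57, 8], 0.48)]
tube_box_c [([392, 185, 14], 0.7)]
tin_white_c [([395, -190, 10], 0.48)]
foot_pump_c [([525, -456, 52], 0.74)]
cap_cup_c [([508, 464, 26], 0.74)]
side 390.5089446401802 323.5956675632176 194.24040440776588 [ 2.07285918 -0.68995403  0.38478224] [-312.61720268  244.44038492 1135.03423661]
tray_orange [([634, 174, 2], 0.93)]
tray_blue [([652, -164, 1], 0.56)]
lever_grey_c [([428, 71, 12], 0.42)]
lever_yellow_c [([647, 429, 5], 0.62), ([509, 463, 28], 0.57), ([354, 614, 5], 0.51), ([360, 309, 8], 0.46), ([335, 458, 7], 0.42)]
rasp_c [([373, -290, 5], 0.77)]
tin_green_c [([429, -56, 9], 0.64)]
tube_box_c [([392, 186, 20], 0.89)]
tin_white_c [([398, -187, 8], 0.68)]
foot_pump_c [([526, -461, 48], 0.9)]
cap_cup_c [([508, 466, 30], 0.75), ([374, -290, 5], 0.74)]
1.1
```

View pics/top0.png

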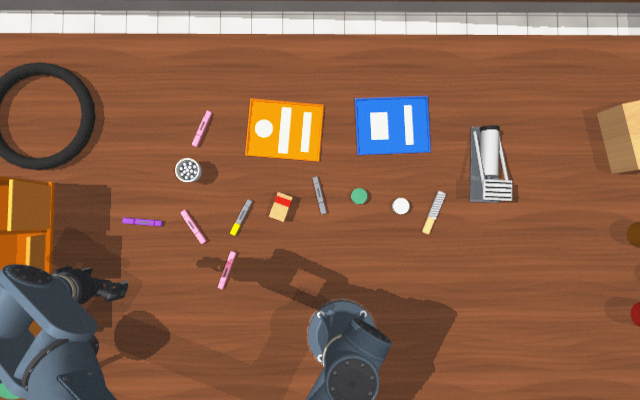

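View pics/side0.png

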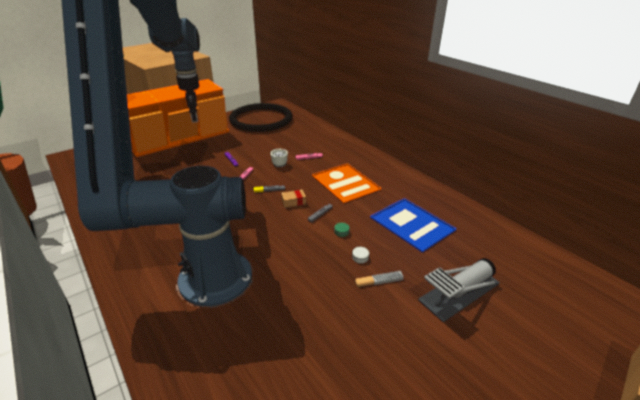

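Top view: the yellow-ended lever is at pixel (242,218), with the pink and purple decoys around it. The box is at (281,207), grey lever (319,195), green tin (359,196), white tin (401,206) and rasp (434,213). The orange tray is at (285,130) and the blue at (392,126). Next, wrist views from close by, rectified to metric images.

```bash
cat > h.py <<'E'
from cell import *
import numpy as np, cv2
def R(a):  # tool down, tool x along world yaw a (fingers close across it)
    x=np.array([np.cos(a),np.sin(a),0]); z=np.array([0,0,-1.]); return np.column_stack([x,np.cross(z,x),z])
def rect(p,s,x0,x1,y0,y1,z,res=1.0):
    """metric image, x up, y left, of plane z"""
    X,Y=np.meshgrid(np.arange(x1,x0,-res),np.arange(y1,y0,-res),indexing="ij")
    P=np.stack([X,Y,np.full_like(X,z)],-1).reshape(-1,3)
    if "T_tool_cam" in p:
        T=np.eye(4); T[:3,:3]=s["tcp_rot"]; T[:3,3]=s["position"]; C=np.linalg.inv(T@np.array(p["T_tool_cam"]))
        c=P@C[:3,:3].T+C[:3,3]; r=np.hypot(c[:,0],c[:,1]); th=np.arctan2(r,c[:,2])
        u=p["cx"]+p["fx"]*th*c[:,0]/r; v=p["cy"]+p["fy"]*th*c[:,1]/r
    else:
        c=P@cv2.Rodrigues(np.array(p["rvec"]))[0].T+np.array(p["tvec"])
        u=p["cx"]+p["fx"]*c[:,0]/c[:,2]; v=p["cy"]+p["fy"]*c[:,1]/c[:,2]
    return cv2.remap(p["pixels"],u.reshape(X.shape).astype("f"),v.reshape(X.shape).astype("f"),cv2.INTER_LINEAR)
E
python3 - <<'E'
from h import *
import pickle
move_pose([420,180,300],R(0)) 
for i,(pos) in enumerate([(420,180,300),(560,0,330),(420,-180,300)]):
    if i: move_pose(pos,R(0))
    s=get_state(); p=camera("wrist"); pickle.dump((s,p),open(f"w{i}.pkl","wb"))
    print(np.round(s["position"]),np.round(p["T_tool_cam"],2).tolist(),p["fx"],s["time"])
    for q in "tray_orange tray_blue lever_grey_c lever_yellow_c rasp_c tin_green_c tube_box_c tin_white_c".split():
        print(q,[([round(float(v)) for v in d["xyz"]],round(d["conf"],2)) for d in landmark_of(p,q)][:2])
    cv2.imwrite(f"pics/raw{i}.png",p["pixels"][:,:,::-1])
    y=pos[1]; im=rect(p,s,280,780,y-350,y+350,10); cv2.imwrite(f"pics/r{i}.png",im[:,:,::-1])
E
```

```text
[420. 180. 300.] [[-0.0, -0.95, -0.32, 81.44], [1.0, -0.0, 0.0, 0.29], [-0.0, -0.32, 0.95, -143.4], [0.0, 0.0, 0.0, 1.0]] 309.70691628693146 2.7833
tray_orange [([641, 177, 1], 0.62)]
tray_blue [([653, -169, 2], 0.7)]
lever_grey_c []
lever_yellow_c [([643, 434, 9], 0.94), ([335, 461, 6], 0.84)]
rasp_c [([375, -295, 11], 0.74)]
tin_green_c [([430, -61, 9], 0.68)]
tube_box_c [([395, 186, 16], 0.91)]
tin_white_c [([393, -184, 14], 0.77), ([374, -295, 7], 0.59)]
[559.   1. 330.] [[-0.0, -0.95, -0.32, 81.44], [1.0, -0.0, 0.0, 0.29], [-0.0, -0.32, 0.95, -143.4], [0.0, 0.0, 0.0, 1.0]] 309.70691628693146 4.15
tray_orange [([639, 173, -1], 0.91)]
tray_blue [([654, -171, 1], 0.72), ([523, -460, 48], 0.61)]
lever_grey_c [([433, 68, 3], 0.7)]
lever_yellow_c [([364, 308, 3], 0.83), ([644, 435, 8], 0.82)]
rasp_c [([376, -295, 9], 0.97)]
tin_green_c [([429, -58, 13], 0.68)]
tube_box_c [([395, 188, 18], 0.56)]
tin_white_c [([394, -186, 14], 0.92), ([654, -170, -1], 0.59)]
[ 421. -180.  300.] [[-0.0, -0.95, -0.32, 81.44], [1.0, -0.0, 0.0, 0.29], [-0.0, -0.32, 0.95, -143.4], [0.0, 0.0, 0.0, 1.0]] 309.70691628693146 5.5167
tray_orange [([638, 175, -2], 0.95)]
tray_blue []
lever_grey_c [([434, 69, 2], 0.9), ([506, 466, 32], 0.67)]
lever_yellow_c [([644, 436, 8], 0.89), ([366, 307, 5], 0.85)]
rasp_c [([373, -295, 9], 0.85), ([638, 175, 0], 0.59)]
tin_green_c [([425, -56, 10], 0.84)]
tube_box_c [([394, 186, 18], 0.94), ([426, -59, 13], 0.64)]
tin_white_c [([397, -184, 14], 0.84)]
```

View pics/r0.png

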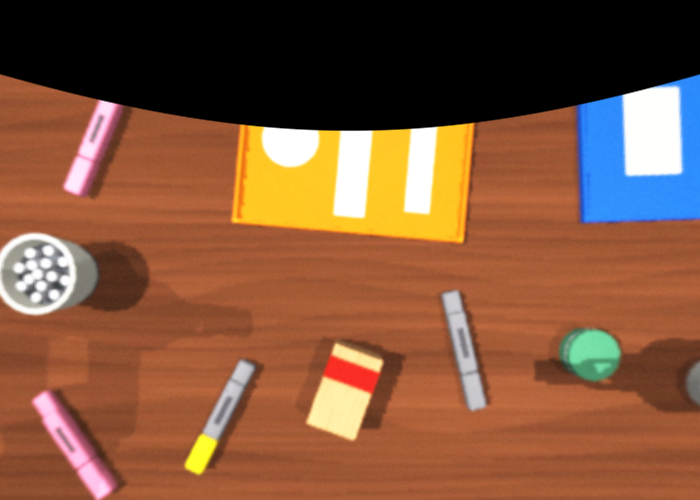

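View pics/r1.png

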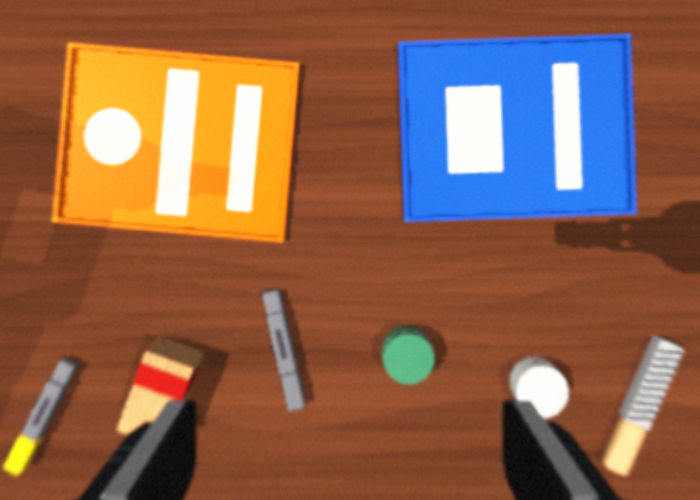

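View pics/r2.png

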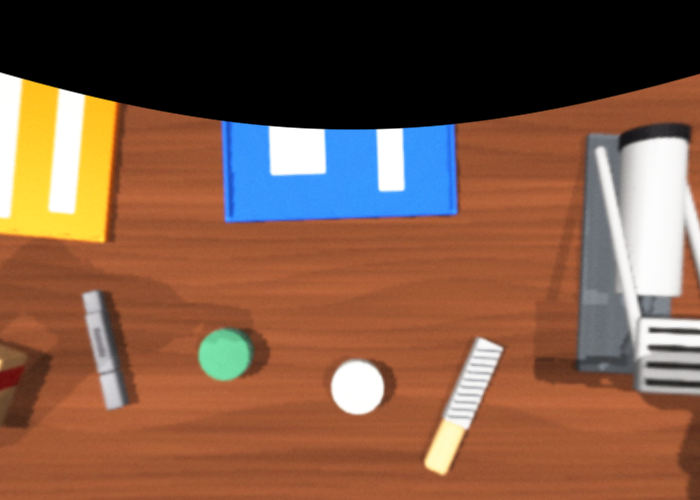

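The wrist views show all five items, both trays and the outlines clearly, for example the orange rasp outline in r1 at (178,142) and the blue box outline at (474,130). Next I segment for centres and yaw.

```bash
cat > seg.py <<'E'
from h import *
import pickle
W=[pickle.load(open(f"w{i}.pkl","rb")) for i in range(3)]
def seg(i,cx,cy,z,f,h=95,w=45):
    s,p=W[i]; x1,y1=cx+h,cy+w
    im=rect(p,s,cx-h,x1,cy-w,y1,z,0.5); hsv=cv2.cvtColor(im,cv2.COLOR_RGB2HSV).astype(int)
    m=cv2.morphologyEx(f(hsv,im.astype(int)).astype("u1"),cv2.MORPH_CLOSE,np.ones((15,15)))
    cs,_=cv2.findContours(m,cv2.RETR_EXTERNAL,cv2.CHAIN_APPROX_NONE); c=max(cs,key=cv2.contourArea)
    b=cv2.boxPoints(cv2.minAreaRect(c)); P=np.column_stack([x1-b[:,1]*.5,y1-b[:,0]*.5])
    e=[P[1]-P[0],P[2]-P[1]]; l=[np.hypot(*v) for v in e]; v=e[int(l[1]>l[0])]; a=np.arctan2(v[1],v[0]); a=(a+np.pi/2)%np.pi-np.pi/2
    return P.mean(0),a,sorted(l)
grey=lambda h,c:h[...,1]<90
white=lambda h,c:(h[...,1]<70)&(h[...,2]>190)
bright=lambda h,c:(h[...,2]>165)
green=lambda h,c:(h[...,0]>55)&(h[...,0]<100)&(h[...,1]>60)
nw=lambda h,c:(h[...,1]<110)|(h[...,2]>175)
yl=lambda h,c:(h[...,1]<90)|((h[...,0]>24)&(h[...,0]<40)&(h[...,2]>150))
out={}
for n,a in dict(o_lever=(1,632,105,3,white,95,25),o_rasp=(1,638,172,3,white,95,30),o_tin=(1,643,238,3,white,50,35),
  b_lever=(1,653,-217,3,white,95,30),b_box=(1,651,-124,3,white,65,42),
  lever_grey=(0,430,66,14,grey,80,40),lever_grey1=(1,430,66,14,grey,80,40),lever_yellow=(0,362,309,14,yl,80,55),lever_yellow1=(1,362,309,14,yl,80,41),
  rasp=(2,375,-294,14,nw,90,60),tin_green=(2,426,-57,22,green,45,45),tin_green1=(1,426,-57,22,green,45,45),
  tube_box=(0,390,185,34,bright,70,55)).items():
    c,y,l=seg(*a); out[n]=(c,y); print(n,np.round(c,1),round(y,3),np.round(l,1))
pickle.dump(out,open("found.pkl","wb"))
E
python3 seg.py
```

```text
o_lever [632.1 107.7] -0.088 [ 24.8 126.9]
o_rasp [638.  175.7] -0.089 [ 31.3 147.3]
o_tin [644.4 241.6] 0.785 [56.2 56.6]
b_lever [ 654.4 -220.1] 0.034 [ 26.2 127.8]
b_box [ 651.3 -125.8] 0.032 [55.8 87.8]
lever_grey [430.8  67.5] 0.233 [ 20.9 120.9]
lever_grey1 [432.2  66.2] 0.234 [ 20.9 122.3]
lever_yellow [365.3 308.6] -0.476 [ 20.  122.6]
lever_yellow1 [367.4 307. ] -0.514 [ 22.7 128.6]
rasp [ 376.5 -291.2] -0.983 [ 96.8 130.9]
tin_green [428.1 -58.4] 1.429 [49.7 50.8]
tin_green1 [430.5 -55.7] 0.54 [49.2 54.6]
tube_box [393.5 185.2] -0.0 [109.5 133. ]
```

```bash
cat > pp.py <<'E'
from h import *
def pp(name,c,a,w,open_,t,ta,zp=3.5):
    c,t=list(c),list(t)
    move_pose([*c,130],R(a)); grip(open_,40); movel([*c,zp],v=120); grip(max(w-10,0),40)
    g=get_state()["grip_width"]; movel([*c,130],v=150); g2=get_state()["grip_width"]
    print(name,"grip",round(g,1),round(g2,1))
    if g2<w-5: print("LOST"); return
    move_pose([*t,110],R(ta)); movel([*t,40],v=150); movel([*t,zp+4],v=50)
    grip(w+14); movel([*t,110],v=150); s=get_state(); print(np.round(s["wrist_force"],1),round(s["time"],1))
E
python3 - <<'E'
from pp import *
pp("grey",(431.5,67),.233,18,45,(632.1,107.7),-.088)
pp("rasp",(373.5,-292),-.417,24,50,(638,175.7),-.088)
E
```

```text
grey grip 16.9 16.8
[ 0.  -1.   0.3] 13.5
rasp grip 22.7 22.5
[-0.1 -0.5 -0.1] 22.6
```

Run:
```python
from pp import *
pp("yellow",(365.5,308.5),-.476,18,45,(654.4,-220.1),.033)
pp("box",(394.5,186),-.35,48,78,(651.3,-125.8),.033)
pp("tin",(428.5,-57.5),np.pi/2,50,78,(644.4,241.6),np.pi/2-.088)
move_pose([560,0,330],R(0))
import pickle
s=get_state();p=camera("wrist"); pickle.dump((s,p),open("w3.pkl","wb"))
cv2.imwrite("pics/end.png",rect(p,s,280,780,-350,350,10)[:,:,::-1]); print(s["time"])
for q in "lever_grey_c rasp_c tin_green_c lever_yellow_c tube_box_c".split(): print(q,[np.round(d["xyz"]).tolist() for d in landmark_of(p,q)][:3])
```

```text
yellow grip 16.8 16.7
[-0.2  0.3 -0.1] 31.3
box grip 47.5 47.5
[-0.7 -0.5  0.4] 40.2
tin grip 48.4 48.2
[ 0.3  0.6 -0. ] 48.4
49.65
lever_grey_c [[632.0, 106.0, 8.0], [643.0, 239.0, 15.0]]
rasp_c [[637.0, 173.0, 9.0]]
tin_green_c [[644.0, 240.0, 17.0], [636.0, 174.0, 14.0], [653.0, -125.0, 20.0]]
lever_yellow_c [[651.0, -222.0, 8.0], [642.0, 438.0, 9.0], [335.0, 457.0, 6.0]]
tube_box_c [[653.0, -127.0, 18.0]]
```

View pics/end.png

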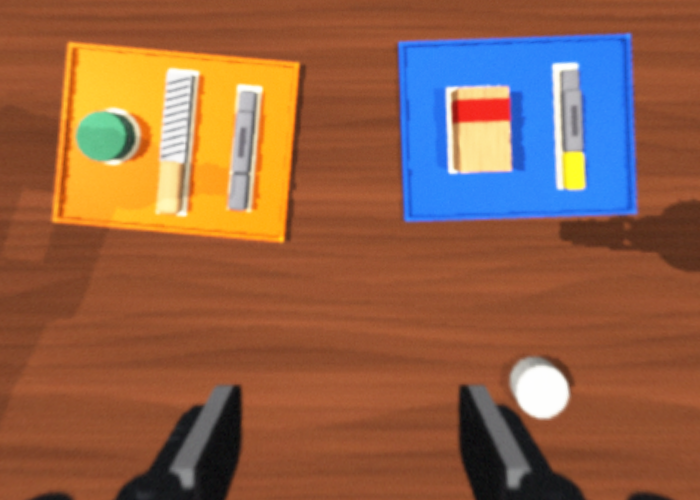

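All five items lie squarely on their outlines: tin (107,137), rasp (178,142), grey lever (244,150), box (482,130) and yellow lever (572,127). The small offsets match height parallax, and the white tin hasn't moved.

```bash
python3 -c "
from cell import *
print(sign_off())"
```

```text
the job is handed in; nothing more can be done
None
```

I placed all five items on their outlines, released them and handed the job in at about 50 s of the 128 s. The last camera check showed every item within about 4 mm of its outline's centre; the judge's result was not returned.

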